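# Butt the two parts of a pendant blank into the corner of the glue-up board

## Robot

A 7-joint arm with a two-finger parallel gripper is mounted at the origin on the work surface. World frame = base frame: x ahead of the robot, y to its left, z up, the work surface at z = 0. Lengths are in m, angles in rad, forces in N, time in s.
With the tool pointing down it reaches from about 0.4 to 0.85 m from the base axis. Payload 10.4 kg.
Tool frame: the origin (TCP) lies on the centre line of the jaws, within the pads' length; the fingertips stand 8 mm ahead of it and the grasp point (between the pads) lies 11 mm behind it (r.finger_overhang is the distance from the TCP to the fingertips, in m); z points along the fingers, y is the line along which they close (so a half turn about z gives the same grasp; the last joint's range is limited). The gripper opens to 87 mm and grips with 3 to 60 N. Pads are 19 mm wide; open, the fingers measure 117 mm over their backs; the gripper's body (75 mm by 190 mm) begins 51 mm behind the grasp point.
Start: joints at [-1.191, 0.332, -0.065, 1.46, 0.022, 1.35, -0.088], TCP at [0.245, 0.575, 0.231] pointing down, gripper open.
Joint ranges: [-2.6, 2.6], [-0.5, 2.12], [-1.47, 1.34], [0.16, 2.42], [-1.27, 4.41], [0.06, 2.06], [-2.6, 2.6]. Speed limits (rad/s): [2.22, 2.22, 2.79, 2.79, 3.14, 3.14, 3.14].

## Interface

Orientations are given as a unit quaternion [x, y, z, w].
In Python, from bench import r, vision gives the robot as it stands.
- The arm moves only by the tool drive_tool, never from a script. Its argument "series" is a list of rows, each a list of 2 entries, a list of its own where there are three numbers: the shift along the world's x, y, z in cm, then the turn about the world's z in degrees. A call has exactly 10 rows; each row shifts and turns the commanded pose from where the row before left it; what a row does not reach is not made up. A row lasts 1/8 s, in which the tool goes at most 62.5 mm and 10.7 degrees, less where a joint would pass 70% of its speed; a pose out of reach is approached as far as the arm can. A call with a gripper value outside its range is refused whole. "hand" is the closure, from 0 (fully open) to 1 (shut), set as the call begins (left out, the last holds). The fingers move at their own pace and stop on an object; "newtons" is the grip in N (left out, the last holds). Time passes only in rows, so rows that do not move let the fingers close, or fill a call up. It gives the time, the measured TCP pose, the force, the opening and the grip force at its end, in the units of the state.
- r.read_state(): the state, without advancing time (a new reading comes with each control period).
- vision.camera(name): name is "side" or "top" or "wrist"; returns a dict with "color" (384x512x3 uint8, red, green, blue), "intrinsics" (3x3 intrinsics, pixels), "k1" (the pictures are not rectified: a ray, as slopes to the right and down, at radius r is drawn at 1 + k1 r^2 times it, then the intrinsics apply), "R" (3x3) and "t" (3): a world point X has camera coordinates R X + t; the wrist camera has in their place "mount" (4x4, takes a point from camera to tool coordinates, whose origin is the TCP and whose axes are the flange's). Camera axes: x right, y down, z forward; pixel columns grow to the right and rows downward; lengths in m; the calibration is good to about 2 mm. A picture is of the moment at which its call begins: read the wrist's pose just before it. There is no depth.
- r.close_job(): hands the job in; it is judged then, once.
The state is a dict: "time": time; "joint_positions": joint angles; "joint_vel": joint speeds; "joint_torque": joint torques, N m; "ee_pos": TCP position; "eef_rot": TCP orientation; "ft_force": force on the tool from outside, world axes, zero at the start; "torque": the same for the moment, N m; "width": finger opening in m; "grip_force": force on a finger pad.
Only numpy, scipy, OpenCV 4.12 (cv2) and the standard library are available. Lean on these libraries where they do the work, as an engineer would, in place of code of your own. Each camera call takes 0.05 s, during which the arm holds its last target. There are 200 camera calls.

## Task

The stone slab and the wooden block on the green glue-up board are about to be glued end to end. Without picking them up, push them along the board until both lie with a long side flat against the long metal fence, the one that lies nearer the short metal stop has its end against that stop, and the other is butted end to end against it with no gap. Only push: never lift or tip either part, leave everything else where it is, and finish clear of everything.

Things in the scene. Friction and masses are not known exactly. Their poses are not given: they have to be found in the camera images.
- board: Fixed green board, top 12 mm above the bench; own x -140..100, y -200..200 mm; origin on the bench plane, z up, turned up to 0.2 rad. On it two aluminium bars 15 mm wide, tops 26 mm above the bench: the long fence along y at the far edge (inner face at x = 80) and the short stop along x at the left end (x -90..80, inner face at y = 160). The -y end is open.
- corner (a point): The inner corner where fence and stop meet, on the board's top surface (12 mm above the bench). Axes as the board's: fence face is the plane x = 0, stop face the plane y = 0, so parts on the board have negative x and y here.
- slab: Loose plain marble slab, the longer part: 50 (own x) x 90 (y) x 18 mm high, 0.15-0.3 kg. Origin at the centre of its underside, y along its long side. Starts flat on the board, turned at most 0.3 rad from the board's axes, centre 80-130 mm short of the fence face. Slab and block start side by side along the board's y, at least 15 mm apart; either may be nearer the stop.
- block: Loose plain dark wooden block, the shorter part: 44 (own x) x 60 (own y) x 18 mm high, about 0.035-0.07 kg. Origin at the centre of its underside, y along its long side. Starts like the slab, turned at most 0.3 rad from the board's axes. Both parts slide on the board with a push of a few newtons.
- pebble: Loose small amber pebble, 28 mm across, 19 mm high, on the board's near left corner, outside the way. Origin under its centre. Leave alone.
- glue: Loose white glue bottle, 38 mm across, 105 mm tall, on the bench beyond the long fence. Origin under its centre. Leave alone.
- jar: Loose glass jar with metal lid, 72 mm across, 85 mm tall, on the bench left of the board. Origin under its centre. Leave alone.
- tray: Loose open wooden tray of stones, 100 (x) x 140 (y) x 35 mm high, on the bench right of the board. Origin under its centre. Leave alone.
There are look-alikes about, which are no part of the job. Of the things that look like the block, the smaller one is meant. Of the things that look like the slab, the larger one is meant.

How it is judged:
At the end, for the whole second after the job is handed in: Both parts flat and still on the board, long sides on the fence (centre within 3 mm of touching, 0.05 rad of parallel); one end-on against the stop (within 4 mm), the other butted to its free end (within 7 mm, counted from the stop). Either order (x of slab in the frame of corner between -0.028 and -0.022 m and angle between the y axis of each of slab, block and the y axis of corner, either way round below 0.05 rad and z of slab in the frame of corner between -0.003 and 0.003 m and linear speed of each of slab, block below 0.01 m/s and angular speed of each of slab, block below 0.1 rad/s and x of block in the frame of corner between -0.025 and -0.019 m and z of block in the frame of corner between -0.003 and 0.003 m and ((y of slab in the frame of corner between -0.049 and -0.041 m and y of block in the frame of corner between -0.127 and -0.116 m) or (y of block in the frame of corner between -0.034 and -0.026 m and y of slab in the frame of corner between -0.112 and -0.101 m))).
It fails at once if the slab or the block is lifted off the board (z of any of slab, block in the frame of corner above 0.01 m).
It fails at once if the slab or the block is tipped (angle between any of slab, block's own z axis and vertical above 0.25 rad).
It fails at once if another object is disturbed (distance of any of pebble, glue, jar, tray from where it was at the start of the episode above 0.02 m or angle between any of pebble, glue, jar, tray's own z axis and vertical above 0.3 rad).
It also fails if it takes over 61 s, if anything falls off the work surface, if the arm or the gripper's body presses on something with over 40 N, if the wrist force passes 120 N, or if a joint passes its speed limit or range.

## Working session

There is one attempt and no reset: what is moved stays moved. The work goes in short steps, Python scripts to look and compute and a tool call to move; the robot and the scene stay as the last step left them, time stands still between calls to the robot, and variables do not carry over. Pictures are saved under pics/ and viewed, at most 10 in all, crops included, and the job is handed in when it is done.

Besides the shell and the picture viewer there is one more tool, called by a JSON object that holds its "method" and its "body". drive_tool: Moves the arm, as the interface text tells. Its arguments: {"type":"object","properties":{"series":{"type":"array"},"hand":{"type":"number"},"newtons":{"type":"number"}},"required":["series"]}

```bash
mkdir -p pics; ls
cat > h.py <<'E'
import numpy as np, cv2
from bench import r, vision
def undist(c,uv):
    K=np.array(c["intrinsics"],float);uv=np.atleast_2d(np.array(uv,float))
    d=np.c_[(uv[:,0]-K[0,2])/K[0,0],(uv[:,1]-K[1,2])/K[1,1]];s=d.copy()
    for _ in range(20): s=d/(1+c["k1"]*(s**2).sum(1,keepdims=True))
    return s
def cast(c,uv,z):
    "rays onto plane world z (fixed cameras)"
    s=undist(c,uv);R=np.array(c["R"]);t=np.array(c["t"])
    D=np.c_[s,np.ones(len(s))]@R;o=-R.T@t
    return o+D*((z-o[2])/D[:,2])[:,None]
def proj(c,X):
    P=np.atleast_2d(X)@np.array(c["R"]).T+np.array(c["t"]);s=P[:,:2]/P[:,2:]
    s=s*(1+c["k1"]*(s**2).sum(1,keepdims=True));K=np.array(c["intrinsics"])
    return np.c_[s[:,0]*K[0,0]+K[0,2],s[:,1]*K[1,1]+K[1,2]]
E
python3 - <<'E'
from h import *
ims=[]
for n in("top","side"):
    c=vision.camera(n);print(n,c["intrinsics"],c["k1"],c["R"],c["t"])
    cv2.imwrite(f"pics/{n}0.png",c["color"][:,:,::-1]); ims.append(c)
print(r.read_state())
E
```

```text
pics
top [[468.48836576   0.         251.65248229]
 [  0.         468.48836576 194.62772295]
 [  0.           0.           1.        ]] -0.13057761576164884 [[-0.01823029 -0.99961068 -0.02112234]
 [-0.99523061  0.02016717 -0.09544275]
 [ 0.09583157  0.01928165 -0.9952108 ]] [0.04644952 0.57563633 1.16198963]
side [[423.40158129   0.         253.28850526]
 [  0.         423.40158129 194.82569354]
 [  0.           0.           1.        ]] -0.1456415103080407 [[ 0.91175093 -0.41050127 -0.01410486]
 [-0.21520455 -0.44817099 -0.86765763]
 [ 0.34985317  0.79412308 -0.49696206]] [-0.5188514   0.17990317  0.81083944]
{'time': 0.1, 'joint_positions': array([-1.19062124,  0.33280127, -0.06469965,  1.46084426,  0.02162372,
        1.34991287, -0.08851776]), 'joint_vel': array([-0.00127799, -0.00173103,  0.00032211, -0.00245769, -0.00028247,
        0.00080313, -0.00033626]), 'joint_torque': array([ 2.17263798e-03, -6.24546146e+01,  2.51955155e-02, -3.90719354e+01,
       -6.14188006e-02,  3.66658357e-02,  7.74237446e-05]), 'ee_pos': array([0.24486216, 0.57467287, 0.22984437]), 'eef_rot': array([ 2.00026014e-01,  9.79790381e-01, -6.28778889e-04, -8.70891714e-05]), 'ft_force': array([-0.49078522,  0.44542986,  0.68499602]), 'torque': array([ 0.00768032,  0.0450367 , -0.00110233]), 'grip_force': 0.0, 'width': 0.08673574580286443}
```

View pics/top0.png

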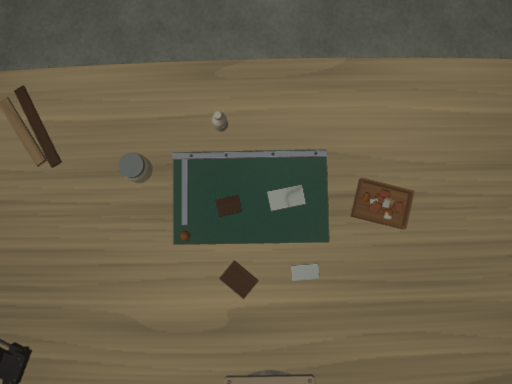

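View pics/side0.png

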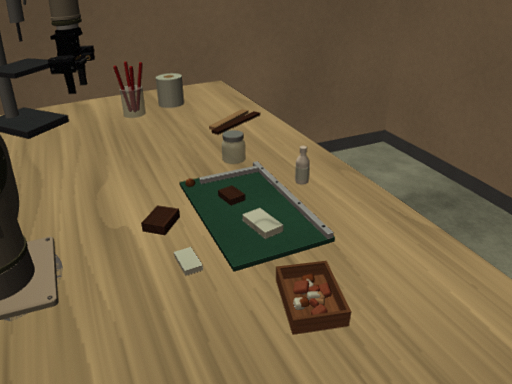

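Top view: there are two dark pieces, (229,206) on the board and (239,279) on the bench. The on-board one is smaller and lies on the board, so it is the block. There are two pale pieces, (286,198) on the board and (305,272) on the bench. The on-board one is larger, so it is the slab. The fence is at row ~155 and the stop at column ~185, so the block is nearer the stop. The side view agrees. Next I'll confirm with a crop and measure.

```bash
cat >> h.py <<'E'
ROI=(150,145,190,105) # x,y,w,h of top view
def rect(c,mask,z):
    cs,_=cv2.findContours(mask,cv2.RETR_EXTERNAL,cv2.CHAIN_APPROX_NONE)
    out=[]
    for k in cs:
        if cv2.contourArea(k)<80: continue
        X=cast(c,k[:,0,:],z)[:,:2]*1000
        (cx,cy),(w,h),a=cv2.minAreaRect(X.astype(np.float32))
        if w>h: w,h,a=h,w,a-90   # a: angle of short side from x
        a=(a+90)%180-90
        out.append((k[:,0].mean(0).round(0),round(cx,1),round(cy,1),round(w,1),round(h,1),round(a,2)))
    return out
E
python3 - <<'E'
from h import *
c=vision.camera("top");im=c["color"]
hsv=cv2.cvtColor(im,cv2.COLOR_RGB2HSV)
for n,p in dict(block=(229,206),slab=(276,200),slab2=(297,198),board=(250,170),boardb=(200,235),fence=(250,155),stop=(185,200),bench=(150,230)).items(): print(n,hsv[p[1],p[0]],im[p[1],p[0]])
green=cv2.inRange(hsv,(60,80,15),(95,255,120))
x,y,w,h=ROI
g=green.copy();
print("green",rect(c,g,.012))
crop=im[140:300,165:335,::-1]
cv2.imwrite("pics/crop.png",cv2.resize(crop,None,fx=3.5,fy=3.5,interpolation=cv2.INTER_CUBIC))
E
```

```text
block [ 13 118  54] [54 40 29]
slab [ 42  19 137] [133 137 127]
slab2 [ 41  21 134] [130 134 123]
board [73 90 65] [42 65 52]
boardb [71 76 64] [45 64 52]
fence [107  15 118] [111 114 118]
stop [109  17 117] [109 112 117]
bench [ 20  88 110] [110  97  72]
green [(array([262., 202.]), 563.5, 25.3, 214.5, 364.7, -0.97)]
```

View pics/crop.png

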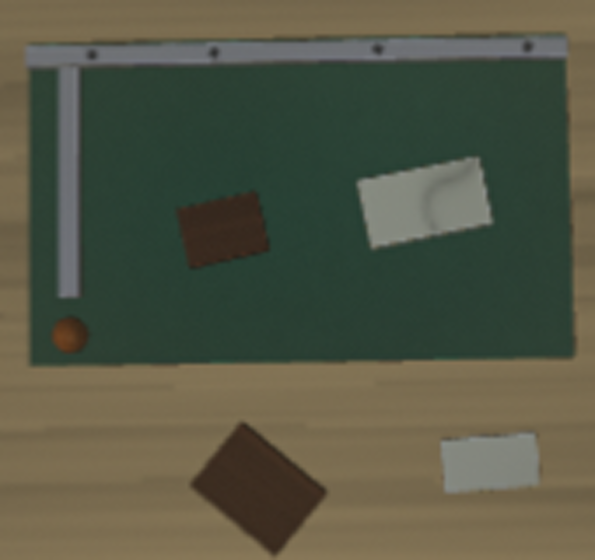

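The crop confirms it: the on-board dark piece is smaller than the bench one, and the on-board pale piece is larger. Those are the block and the slab. Now the poses.

```bash
cat >> h.py <<'E'
def measure(c,verbose=True):
    hsv=cv2.cvtColor(c["color"],cv2.COLOR_RGB2HSV)
    H,S,V=[hsv[:,:,i].astype(int) for i in range(3)]
    green=((H>55)&(H<100)&(S>50)&(V<100)).astype(np.uint8)*255
    roi=np.zeros_like(green);roi[163:243,190:326]=255
    dark=((H<28)&(S>60)&(V<90)).astype(np.uint8)*255&roi
    pale=((S<45)&(V>95)).astype(np.uint8)*255&roi
    return green,dark,pale
E
python3 - <<'E'
from h import *
c=vision.camera("top");g,d,p=measure(c)
R=np.array(c["R"]);print("cam",-R.T@np.array(c["t"]))
# sub-area edges: per-column first green row (fence base), per-row first green col right of stop
cols=range(195,322);f=[]
for u in cols:
    v=np.argmax(g[145:200,u]>0)+145-.5; f.append((u,v))
n=[(u,145+np.max(np.nonzero(g[145:255,u]))+.5) for u in cols]
rows=range(166,222);s=[(180+np.max(np.nonzero(g[v,180:200]==0))+.5,v) for v in rows]
e=[(300+np.max(np.nonzero(g[v,300:340]))+.5,v) for v in range(165,238)]
def fit(P):
    X=cast(c,P,.012)[:,:2]*1000
    vx,vy,x,y=cv2.fitLine(X.astype(np.float32),cv2.DIST_HUBER,0,.01,.01).ravel()
    return (x,y),np.degrees(np.arctan2(vy,vx)),
for nm,P in dict(fence=f,near=n,stop=s,end=e).items(): print(nm,fit(P))
print("block",rect(c,d,.030));print("slab",rect(c,p,.030))
E
```

```text
cam [0.46238239 0.0124174  1.21234606]
fence ((np.float32(673.09656), np.float32(12.52676)), np.float32(89.57128))
near ((np.float32(454.7914), np.float32(18.825815)), np.float32(89.92385))
stop ((np.float32(576.4903), np.float32(200.87573)), np.float32(0.40337905))
end ((np.float32(554.4783), np.float32(-157.6702)), np.float32(-0.48459297))
block [(array([228., 205.]), 550.6, 95.2, 43.8, 58.8, 11.89)]
slab [(array([286., 197.]), 567.7, -51.3, 49.3, 89.9, 10.2)]
```

Corner ≈ (674, 201) mm, with the board turned by only about -0.2°. Targets are block (652, 171) and slab (649, 96). The plan is to push the block to the fence, then the slab to the fence, then push the slab's -y end so both parts slide to the stop.

{"method": "drive_tool", "body": {"series": [[[2.6,-4.8,-0.5],2.3],[[2.6,-4.8,-0.5],2.3],[[2.6,-4.8,-0.5],2.3],[[2.6,-4.8,-0.5],2.3],[[2.6,-4.8,-0.5],2.3],[[2.6,-4.8,-0.5],2.3],[[2.6,-4.8,-0.5],2.3],[[2.6,-4.8,-0.5],2.3],[[2.6,-4.8,-0.5],2.3],[[2.6,-4.8,-0.5],2.3]], "hand": 0.75, "newtons": 20}}

```text
time: 1.45
ee_pos: [0.5056, 0.0934, 0.1806]
eef_rot: [-0.0, 1.0, 0.0, 0.0]
ft_force: [0.5, 0.4, 0.2]
width: 0.0218
grip_force: 0.0
```

{"method": "drive_tool", "body": {"series": [[[-0.2,0.05,-4],0],[[-0.2,0.05,-4],0],[[0,0,-3],0],[[0,0,-2],0],[[0,0,-1.5],0],[[0,0,-1],0],[[0,0,0],0],[[0,0,0],0],[[0,0,0],0],[[0,0,0],0]]}}

```text
time: 2.7
ee_pos: [0.5012, 0.0961, 0.0259]
eef_rot: [0.001, 1.0, 0.0, 0.0]
ft_force: [-0.1, -0.4, -0.2]
width: 0.0216
grip_force: 0.0
```

Run:
```python
from h import *
c=vision.camera("side");cv2.imwrite("pics/s1.png",cv2.resize(c["color"][130:290,130:350,::-1],None,fx=3,fy=3,interpolation=cv2.INTER_CUBIC))
s=r.read_state();print(s["ee_pos"],s["ft_force"])
```

```text
[0.50114246 0.09606881 0.02586489] [-0.4706237   0.93006104  0.73668974]
```

View pics/s1.png

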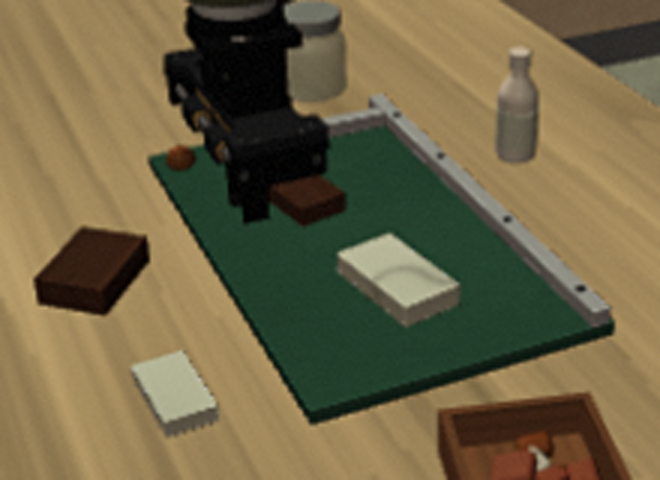

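The gripper is down on the board behind the block (crop ~(310,195)), clear of the pebble at (180,157). I'll push toward the fence.

{"method": "drive_tool", "body": {"series": [[[1,0,0],0],[[1,0,0],0],[[1,0,0],0],[[1,0,0],0],[[1.1,0,0],0],[[1.1,0,0],0],[[1.1,0,0],0],[[1.1,0,0],0],[[1.1,0,0],0],[[1,0,0],0]]}}

```text
time: 4.0
ee_pos: [0.6067, 0.096, 0.0256]
eef_rot: [0.001, 1.0, 0.0, -0.0]
ft_force: [-0.9, -0.2, 0.5]
width: 0.0216
grip_force: 0.4
```

{"method": "drive_tool", "body": {"series": [[[0.3,0,0],0],[[0.3,0,0],0],[[0.3,0,0],0],[[0.2,0,0],0],[[0.2,0,0],0],[[0.2,0,0],0],[[0.1,0,0],0],[[0,0,0],0],[[0,0,0],0],[[0,0,0],0]]}}

```text
time: 5.25
ee_pos: [0.6186, 0.0961, 0.0253]
eef_rot: [0.001, 1.0, 0.0, -0.004]
ft_force: [-18.3, 0.0, 13.4]
width: 0.0218
grip_force: 8.8
```

{"method": "drive_tool", "body": {"series": [[[-1,0,0],0],[[-2,0,0],0],[[-2,0,3],0],[[-2,-3,2],0],[[-2,-4,0],0],[[-2,-4,0],0],[[-0.7,-3.5,0],0],[[0,0,-2],0],[[0,0,-2],0],[[0,0,-1],0]]}}

```text
time: 6.5
ee_pos: [0.5046, -0.049, 0.0248]
eef_rot: [0.001, 1.0, -0.0, -0.0]
ft_force: [0.3, -0.4, -0.4]
width: 0.0217
grip_force: 0.0
```

{"method": "drive_tool", "body": {"series": [[[0,0,0],0],[[1,0,0],0],[[1,0,0],0],[[1,0,0],0],[[1,0,0],0],[[1,0,0],0],[[1,0,0],0],[[1,0,0],0],[[1,0,0],0],[[1,0,0],0]]}}

```text
time: 7.75
ee_pos: [0.5957, -0.049, 0.0255]
eef_rot: [0.001, 1.0, 0.0, -0.0]
ft_force: [-3.1, -0.0, 2.0]
width: 0.0217
grip_force: 1.4
```

{"method": "drive_tool", "body": {"series": [[[0.4,0,0],0],[[0.4,0,0],0],[[0.3,0,0],0],[[0.3,0,0],0],[[0.2,0,0],0],[[0.2,0,0],0],[[0.2,0,0],0],[[0,0,0],0],[[0,0,0],0],[[0,0,0],0]]}}

```text
time: 9.0
ee_pos: [0.6122, -0.0489, 0.0254]
eef_rot: [0.001, 1.0, 0.0, -0.003]
ft_force: [-15.9, 1.6, 12.5]
width: 0.022
grip_force: 7.9
```

{"method": "drive_tool", "body": {"series": [[[-1,0,0],0],[[-1.5,0,0],0],[[-1,0,4],0],[[0,0,3],0],[[0,-4,0],0],[[1,-3,0],0],[[2,-2,0],0],[[2,-1,0],0],[[1,0,0],0],[[0,0,0],0]], "hand": 1}}

```text
time: 10.25
ee_pos: [0.6403, -0.1482, 0.0954]
eef_rot: [0.0, 1.0, 0.0, 0.0]
ft_force: [0.1, 0.8, 0.6]
width: 0.0002
grip_force: 0.0
```

Run:
```python
from h import *
c=vision.camera("top");cv2.imwrite("pics/t1.png",cv2.resize(c["color"][140:260,165:335,::-1],None,fx=4,fy=4,interpolation=cv2.INTER_CUBIC))
```

```text
(no output)
```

View pics/t1.png

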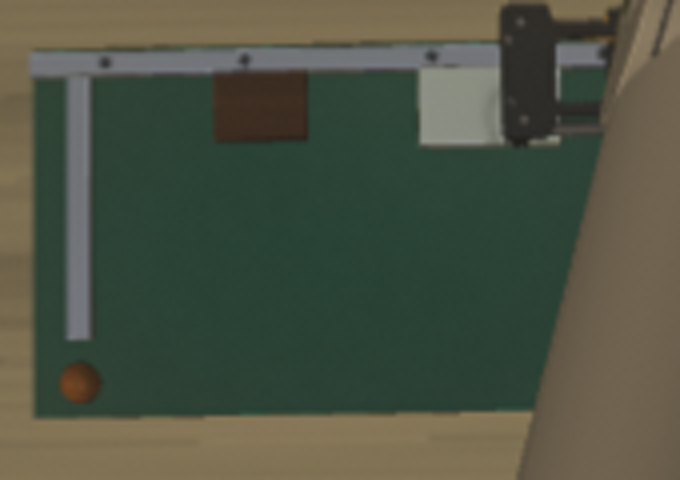

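Both parts lie flat on the fence: the block at ~(260,105) and the slab at ~(490,107). Next I lower behind the slab's free end and push along the fence.

{"method": "drive_tool", "body": {"series": [[[1,0,-2],0],[[0,0,-2],0],[[0,0,-2],0],[[0,0,-1],0],[[0,0,0],0],[[0,1,0],0],[[0,1,0],0],[[0,1,0],0],[[0,1,0],0],[[0,1,0],0]]}}

```text
time: 11.55
ee_pos: [0.6501, -0.0989, 0.0259]
eef_rot: [0.001, 1.0, -0.0, 0.0]
ft_force: [-0.1, -2.6, 1.6]
width: 0.0001
grip_force: 1.2
```

{"method": "drive_tool", "body": {"series": [[[0,1,0],0],[[0,1,0],0],[[0,1,0],0],[[0,1,0],0],[[0,1,0],0],[[0,1,0],0],[[0,1,0],0],[[0,1,0],0],[[0,1,0],0],[[0,1,0],0]]}}

```text
time: 12.8
ee_pos: [0.6499, 0.0017, 0.0256]
eef_rot: [0.001, 1.0, 0.0, -0.0]
ft_force: [-0.1, -2.6, 2.4]
width: 0.0005
grip_force: 1.6
```

{"method": "drive_tool", "body": {"series": [[[0,0.7,0],0],[[0,0.7,0],0],[[0,0.5,0],0],[[0,0.5,0],0],[[0,0.4,0],0],[[0,0.3,0],0],[[0,0.2,0],0],[[0,0.2,0],0],[[0,0,0],0],[[0,0,0],0]]}}

```text
time: 14.05
ee_pos: [0.6499, 0.0364, 0.0255]
eef_rot: [0.001, 1.0, 0.0, -0.0]
ft_force: [0.9, -1.7, 0.8]
width: 0.0005
grip_force: 0.5
```

{"method": "drive_tool", "body": {"series": [[[0,0.1,0],0],[[0,0.1,0],0],[[0,0.1,0],0],[[0,0.1,0],0],[[0,0.1,0],0],[[0,0.1,0],0],[[0,0,0],0],[[0,0,0],0],[[0,0,0],0],[[0,0,0],0]]}}

```text
time: 15.3
ee_pos: [0.6499, 0.0408, 0.0255]
eef_rot: [0.001, 1.0, -0.001, -0.0]
ft_force: [-0.5, -4.7, 1.2]
width: 0.0005
grip_force: 2.9
```

{"method": "drive_tool", "body": {"series": [[[0,0.1,0],0],[[0,0.1,0],0],[[0,0.1,0],0],[[0,0,0],0],[[0,0,0],0],[[0,0,0],0],[[0,0,0],0],[[0,0,0],0],[[0,0,0],0],[[0,0,0],0]]}}

```text
time: 16.55
ee_pos: [0.6499, 0.0408, 0.0256]
eef_rot: [0.002, 1.0, -0.002, -0.0]
ft_force: [0.2, -12.5, 2.3]
width: 0.0003
grip_force: 6.3
```

The push is firm: the force rises while the position holds. I'll back off, rise clear and look.

{"method": "drive_tool", "body": {"series": [[[0,-1,0],0],[[0,-2,0],0],[[0,-2,3],0],[[-2,-2,4],0],[[-4,-3,4],0],[[-4,-3,3],0],[[-4,-4,0],0],[[-4,-4,0],0],[[0,-4,0],0],[[0,-4,0],0]]}}

```text
time: 17.8
ee_pos: [0.4704, -0.2458, 0.1651]
eef_rot: [0.001, 1.0, 0.001, 0.001]
ft_force: [0.8, -0.4, 0.1]
width: 0.0006
grip_force: 0.0
```

Run:
```python
from h import *
c=vision.camera("top");g,d,p=measure(c);cv2.imwrite("pics/t2.png",cv2.resize(c["color"][140:260,165:335,::-1],None,fx=4,fy=4,interpolation=cv2.INTER_CUBIC))
roi=np.zeros_like(d)
hsv=cv2.cvtColor(c["color"],cv2.COLOR_RGB2HSV)
d=cv2.inRange(hsv,(0,60,0),(28,255,90));roi[158:190,186:262]=255
print("block",rect(c,d&roi,.03))
pale=((c["color"].astype(int)[:,:,0]-c["color"].astype(int)[:,:,2]>0)&(hsv[:,:,2]>95)).astype(np.uint8)*255
print("slab",rect(c,pale&roi,.03))
```

```text
block [(array([198., 167.]), 650.2, 170.3, 41.5, 54.8, -1.28)]
slab [(array([228., 167.]), 647.2, 94.7, 49.2, 87.5, -1.24)]
```

View pics/t2.png

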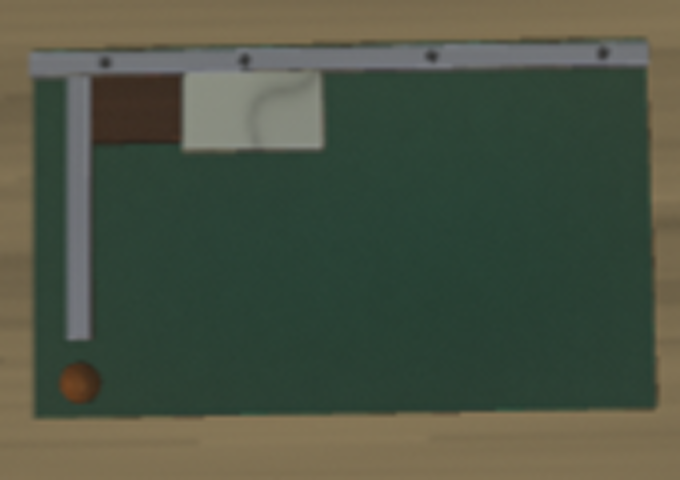

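Both parts look seated: the block at (137,108) against the stop, the slab at (252,110) butted to it, and both on the fence. A light confirming press on each toward the fence is cheap, so I'll do it.

{"method": "drive_tool", "body": {"series": [[[1,5,0],0],[[1,5,0],0],[[1,5,0],0],[[1,5,0],0],[[1,5,0],0],[[1,5,0],0],[[2,4,-4],0],[[2,0,-4],0],[[0,0,-4],0],[[0,0,-2],0]]}}

```text
time: 19.1
ee_pos: [0.5698, 0.0951, 0.0222]
eef_rot: [0.001, 1.0, -0.0, -0.001]
ft_force: [-0.8, 0.2, 1.4]
width: 0.0005
grip_force: 0.0
```

{"method": "drive_tool", "body": {"series": [[[0,0,0],0],[[0.8,0,0],0],[[0.8,0,0],0],[[0.8,0,0],0],[[0.7,0,0],0],[[0.5,0,0],0],[[0.4,0,0],0],[[0.3,0,0],0],[[0.1,0,0],0],[[0,0,0],0]]}}

```text
time: 20.35
ee_pos: [0.6125, 0.0957, 0.0243]
eef_rot: [0.001, 1.0, -0.0, -0.003]
ft_force: [-12.0, -0.8, 9.2]
width: 0.0005
grip_force: 6.1
```

{"method": "drive_tool", "body": {"series": [[[-1,0,0],0],[[-2,0,0],0],[[0,2.5,0],0],[[0,2.5,0],0],[[0,2.4,0],0],[[0.8,0,0],0],[[0.8,0,0],0],[[0.8,0,0],0],[[0.5,0,0],0],[[0.3,0,0],0]]}}

```text
time: 21.6
ee_pos: [0.6173, 0.1692, 0.0245]
eef_rot: [0.001, 1.0, -0.0, -0.0]
ft_force: [-0.2, -0.4, 0.3]
width: 0.0005
grip_force: 0.0
```

{"method": "drive_tool", "body": {"series": [[[0.2,0,0],0],[[0.2,0,0],0],[[0.1,0,0],0],[[0,0,0],0],[[0,0,0],0],[[0,0,0],0],[[-1,0,0],0],[[-2,0,0],0],[[-2,0,3],0],[[-2,0,4],0]]}}

```text
time: 22.85
ee_pos: [0.5505, 0.1696, 0.0946]
eef_rot: [0.001, 1.0, -0.0, -0.001]
ft_force: [1.2, 0.1, 0.7]
width: 0.0009
grip_force: 0.0
```

{"method": "drive_tool", "body": {"series": [[[-1,-4,3],0],[[-1,-4,3],0],[[-1,-4,2],0],[[-1,-5,0],0],[[-1,-5,0],0],[[-1,-5,0],0],[[0,-5,0],0],[[0,-5,0],0],[[0,-4,0],0],[[0,0,0],0]]}}

```text
time: 24.1
ee_pos: [0.4909, -0.2437, 0.1747]
eef_rot: [0.003, 1.0, -0.001, 0.0]
ft_force: [0.3, 0.4, -0.6]
width: 0.0002
grip_force: 0.0
```

Run:
```python
from h import *
c=vision.camera("top");a=c["color"][140:260,165:335,::-1]
b=vision.camera("side")["color"][130:290,150:350,::-1]
a=cv2.resize(a,(510,360),interpolation=cv2.INTER_CUBIC);b=cv2.resize(b,(290,232),interpolation=cv2.INTER_CUBIC)
o=np.zeros((360,800,3),np.uint8);o[:,:510]=a;o[:232,510:]=b;cv2.imwrite("pics/t3.png",o)
print(r.read_state()["ee_pos"])
```

```text
[ 0.49186964 -0.23993574  0.17445005]
```

View pics/t3.png

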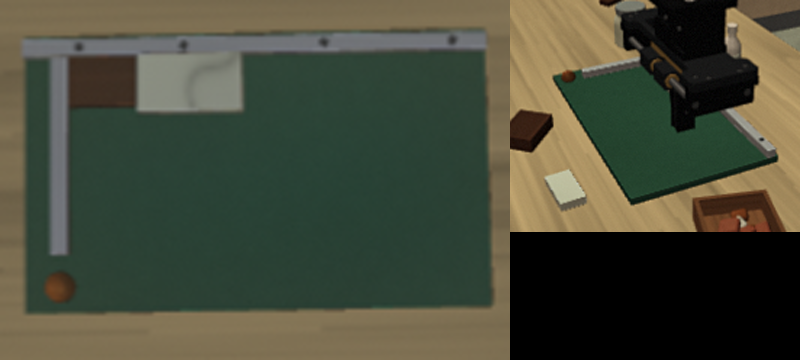

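The block (102,80) sits in the corner and the slab (190,82) is butted to it, both flush on the fence. The pebble, jar, bottle and tray are untouched, and the arm is clear.

```bash
python3 -c "
from bench import r
print(r.close_job())"
```

```text
the job is handed in; nothing more can be done
None
```

The job is handed in: in the final top view the block's end is against the stop, the slab is butted to it, both are flush on the fence, the arm is clear, and it took about 24 s; the judge's result was not shown.

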